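# Draw the ski file from its sleeve and hold it tip-down over the bowl

### The job

Draw the flat file straight out of the sleeve of the aluminium holder, then turn it so that its bare steel tip points downwards at a slope of about 45 degrees, and hold it there, still, with the tip over the middle of the white bowl, a few centimetres above the rim, ready for its teeth to be brushed clean. Keep the file raised all the way, never letting it down onto the shelf, and do not shift the bowl, the rubber toe cap or the compass case. Finish while still holding the file in the gripper: do not put it down or let go.

Things in the scene. Friction and masses are not known exactly. Their poses are not given: they have to be found in the camera images.
- holder: Aluminium file holder fixed to the shelf: foot 150 x 70 x 8 mm, pedestal 40 mm wide carrying a closed rectangular sleeve along x; 62 mm high in all. Origin: centre of underside; x runs from the mouth (at x = -75 mm) into the sleeve, z up. On the robot's left, the mouth facing the robot's right (-y world) or up to 0.43 rad from it towards +x, 0.15 rad towards -x.
- holder_mouth (a point): Centre of the sleeve's only opening, at the blade's mid-thickness, 46.5 mm above the shelf. The opening is 28 mm wide, 12 mm high, its floor 44 mm above the shelf; the sleeve is 144 mm deep and closed at the far end.
- file: Loose flat file 245 mm long: steel blade 150 x 22 x 5 mm, black plastic handle. 0.13 to 0.25 kg, mostly blade; centre of mass 20 mm from the origin towards the handle. Starts flat in the sleeve (3 mm room each side, 7 above), handle sticking out; leaves only lengthwise, slight friction. Origin: underside of blade at mid-length; x to the bare tip, y across the width, z through the thickness.
- file_tip (a point): Middle of the blade's bare end, 75 mm from the file's origin along +x, hidden 105 to 130 mm inside the sleeve at the start. Axes as the file's.
- file_grip (a point): Centre of the handle, 122.5 mm from the file's origin along -x. The handle is rectangular, 95 mm long (file x -75 to -170 mm), 22 mm wide (pinch across this, file's y), 24 mm high, centred on the blade; at the start it stands clear of the mouth by 20 to 45 mm, level, its underside 34 mm above the shelf.
- file_butt (a point): Middle of the handle's free end, 170 mm from the file's origin along -x.
- bowl: Loose white ceramic bowl, rim radius 65 mm, 55 mm high, on the shelf near the robot in one of three places in a row; origin at the centre of its underside.
- bowl_rim (a point): Centre of the bowl's mouth, at rim height, 55 mm above the shelf; its z is up.
- toe_cap: Loose black rubber boot toe cap, a dome about 100 x 92 mm, 53 mm high, in another of the three places; to be left alone. Origin at the centre of its underside.
- compass_case: Loose green plastic compass case with snap lid, 68 x 92 x 29 mm, lying flat in another of the three places; to be left alone. Origin at the centre of its underside.
- tray_tier: Fixed tier of three red plastic trays, 220 x 260 mm, 154 mm high, on the robot's right; origin at the centre of its underside. To be kept clear of.
There are look-alikes about, which are no part of the job. What is shaped like the file but green or pink is not meant.

How it is judged:
By the outcome, as a careful person would: the job done as asked, in the order asked, and still so for the second after the job is handed in, while the arm keeps its last pose, push and grip.
It also fails if it takes over 42 s, if anything falls off the work surface, if the arm or the gripper's body presses on something with over 40 N, if the wrist force passes 120 N, or if a joint passes its speed limit or range.

### The arm

A 6-joint arm with a two-finger parallel gripper is mounted at the origin on the work surface. World frame = base frame: x ahead of the robot, y to its left, z up, the work surface at z = 0. Lengths are in m, angles in rad, forces in N, time in s.
With the tool pointing down it reaches from about 0.35 to 0.975 m from the base axis. Payload 4.9 kg.
Tool frame: the origin (TCP) lies midway between the tips of the shut fingers; the grasp point (between the pads) lies 19 mm behind it; z points along the fingers, y is the line along which they close (so a half turn about z gives the same grasp; the last joint's range is limited). The gripper opens to 85 mm and grips with 20 to 120 N. Pads are 22 mm wide; open, the fingers measure 114 mm over their backs; the gripper's body (76 mm by 85 mm) begins 54 mm behind the grasp point. The pads swing forward as they close: fully open they stand 13 mm farther back than shut.
Start: joints at [-1.348, 0.053, 1.613, -0, 1.476, -0.119], TCP at [0.209, -0.589, 0.231] pointing down, gripper open.
Joint ranges: [-3.01, 3.01], [-1.01, 2.22], [0.06, 2.58], [-1.02, 4.17], [0.09, 2.62], [-3.14, 3.14]. Speed limits (rad/s): [2.57, 2.57, 3.14, 3.14, 3.14, 3.14].

### API

Orientations are given as a rotation vector (axis times angle).
In Python, from station import ctrl gives the robot as it stands.
- The arm moves only by the tool step_arm, never from a script. Its argument "targets" is a list of rows, each an object with "travel": the shift along the world's x, y, z as a fraction of full scale, a list of three; "angular": the turn, a rotation vector about the world's x, y, z as a fraction of full scale, a list of three; "gripper": the opening, from 0 (shut) to 1 (fully open). In form: [{"travel": [x, y, z], "angular": [rx, ry, rz], "gripper": gripper}, ...]. A call has 1 to 10 rows; each row is the pose to reach, as a shift and turn from the pose commanded when the call began; what a row does not reach only later rows make up. Full scale, the value 1, is 0.6 m for a shift and pi/4 rad for a turn. A row lasts 1/10 s, in which the tool goes at most 50 mm and 8.59 degrees, less where a joint would pass 70% of its speed; a pose out of reach is approached as far as the arm can. A call with a number of a shift or a turn outside -1 to 1 is refused whole. A call with a gripper value outside its range is refused whole. The fingers move at their own pace and stop on an object; "squeeze" is the grip in N (left out, the last holds). Time passes only in rows, so rows that repeat a pose let the fingers close. It gives the time, the measured TCP pose, the force, the opening and the grip force at its end, in the units of the state.
- ctrl.get_obs(): the state, without advancing time (a new reading comes with each control period).
- ctrl.get_image(name): name is "side" or "top"; returns a dict with "img" (400x640x3 uint8, red, green, blue), "fx", "fy", "cx", "cy" (pixels), "D" ([k1, k2, p1, p2, k3] as OpenCV has them; the pictures are not rectified), "rvec" (rotation vector, rad) and "tvec" (3), from world to camera coordinates, as OpenCV has them. Camera axes: x right, y down, z forward; pixel columns grow to the right and rows downward; lengths in m; the calibration is good to about 2 mm. A picture is of the moment at which its call begins. There is no depth.
- ctrl.finish_job(): hands the job in; it is judged then, once.
The state is a dict: "t": time; "q": joint angles; "dq": joint speeds; "effort": joint torques, N m; "tool_pos": TCP position; "tool_rot": TCP orientation; "contact_force": force on the tool from outside, world axes, zero at the start; "wrist_torque": the same for the moment, N m; "opening": finger opening in m; "grip_force": force on a finger pad.
Only numpy, scipy, OpenCV 4.12 (cv2) and the standard library are available. Lean on these libraries where they do the work, as an engineer would, in place of code of your own. Each camera call takes 0.05 s, during which the arm holds its last target. There are 200 camera calls.

## Working session

There is one attempt and no reset: what is moved stays moved. The work goes in short steps, Python scripts to look and compute and a tool call to move; the robot and the scene stay as the last step left them, time stands still between calls to the robot, and variables do not carry over. Pictures are saved under pics/ and viewed, at most 10 in all, crops included, and the job is handed in when it is done.

Besides the shell and the picture viewer there is one more tool, called after "Call:" by a JSON object that holds its "op" and its "data", one argument or row to a line. step_arm: Moves the arm, as the interface text tells. Its arguments: {"type":"object","properties":{"targets":{"type":"array"},"squeeze":{"type":"number"}},"required":["targets"]}

```bash
mkdir -p pics; python3 - <<'E'
from station import ctrl
import cv2,numpy as np,pickle
d={n:ctrl.get_image(n) for n in("side","top")}
pickle.dump(d,open('im0.pkl','wb'))
for n in d:
    cv2.imwrite(f'pics/{n}0.png',d[n]["img"][:,:,::-1])
    R=cv2.Rodrigues(np.array(d[n]["rvec"]))[0];print(n,-R.T@np.array(d[n]["tvec"]).ravel(),R[2],d[n]["fx"],d[n]["D"])
print(ctrl.get_obs())
E
```

```text
side [-0.0814484   0.8779183   1.04074323] [ 0.43218298 -0.61651287 -0.65812594] 510.5085315732455 [-0.14589119  0.          0.          0.          0.        ]
top [ 0.26788545 -0.03339718  1.86901046] [ 0.15487961  0.01081143 -0.98787419] 512.3432546154313 [-0.0189682  0.         0.         0.         0.       ]
{'t': 0.1, 'q': array([-1.34798138e+00,  5.32809654e-02,  1.61419996e+00, -1.06841054e-06,
        1.47602787e+00, -1.19032260e-01]), 'dq': array([-0.00087789, -0.00160668, -0.00222148, -0.00091071,  0.00043386,
        0.00076038]), 'effort': array([ 7.79358579e-04, -3.94903886e+01, -3.71362281e+01, -4.08842948e-05,
        3.93731039e-03,  2.49315440e-05]), 'tool_pos': array([ 0.20936736, -0.58826312,  0.23016625]), 'tool_rot': array([-3.09392799e+00, -5.34036245e-01,  1.57688045e-04]), 'contact_force': array([ 0.00490217, -0.03481038,  0.49651488]), 'wrist_torque': array([ 0.00427474, -0.00022165, -0.03556388]), 'grip_force': 0.0, 'opening': 0.08522106384767664}
```

View pics/top0.png

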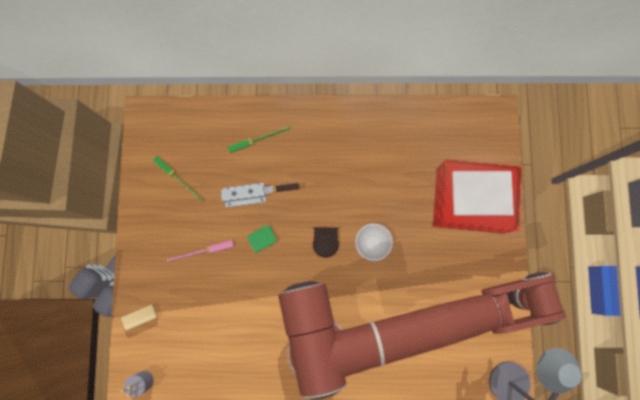

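View pics/side0.png

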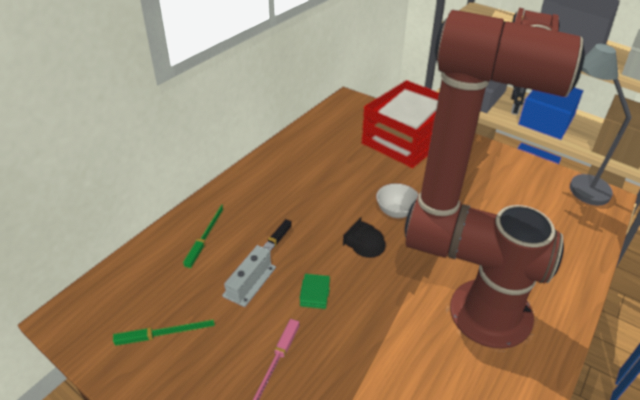

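The top view shows the holder at (245,195) with the file's black handle at (287,187). The bowl is at (374,242), the toe cap at (326,242) and the compass case at (262,238). Next I'll measure them.

```bash
cat > h.py <<'E'
import cv2,numpy as np
def ray(d,uv):
    K=np.array([[d["fx"],0,d["cx"]],[0,d["fy"],d["cy"]],[0,0,1]])
    R=cv2.Rodrigues(np.array(d["rvec"],float))[0];c=-R.T@np.array(d["tvec"],float).ravel()
    n=cv2.undistortPoints(np.array(uv,float).reshape(-1,1,2),K,np.array(d["D"],float)).reshape(-1,2)
    return c,np.c_[n,np.ones(len(n))]@R
def plane(d,uv,z):
    c,r=ray(d,uv);return c+r*((z-c[2])/r[:,2])[:,None]
def proj(d,p):
    K=np.array([[d["fx"],0,d["cx"]],[0,d["fy"],d["cy"]],[0,0,1]])
    return cv2.projectPoints(np.array(p,float).reshape(-1,1,3),np.array(d["rvec"],float),np.array(d["tvec"],float),K,np.array(d["D"],float))[0].reshape(-1,2)
def blob(m,box):
    x0,y0,x1,y1=box;k=np.zeros(m.shape,np.uint8);k[y0:y1,x0:x1]=m[y0:y1,x0:x1]
    n,l,s,c=cv2.connectedComponentsWithStats(k);i=1+np.argmax(s[1:,4])
    ys,xs=np.where(l==i);return np.c_[xs,ys].astype(float)
E
python3 - <<'E'
from h import *;import pickle
D=pickle.load(open('im0.pkl','rb'))
def ax(P):
    m=P.mean(0);u,s,v=np.linalg.svd(P-m);a=v[0,:2]/np.linalg.norm(v[0,:2]);t=(P-m)[:,:2]@a
    return m.round(4),a.round(3),np.degrees(np.arctan2(a[1],a[0])).round(1),t.min().round(4),t.max().round(4),len(P)
t=D['top'];g=t['img'].astype(int);mx=g.max(2);mn=g.min(2);sat=mx-mn
print('handle top',ax(plane(t,blob((mx<60),(270,175,305,200)),.050)))
print('cap',ax(plane(t,blob((mx<60),(305,220,348,262)),.03)))
b=blob((mn>120)&(sat<45),(345,215,405,270));P=plane(t,b,.055);print('bowl top',P.mean(0),P.min(0),P.max(0))
(cx,cy),r=cv2.minEnclosingCircle(b.astype(np.float32));print(plane(t,[(cx,cy)],.055),r)
print('case',ax(plane(t,blob((g[:,:,1]>g[:,:,0]+40),(240,220,285,258)),.029)))
print('holder',ax(plane(t,blob((mn>110)&(sat<45),(215,175,276,212)),.05)))
s=D['side'];g=s['img'].astype(int);mx=g.max(2);mn=g.min(2);sat=mx-mn
print('handle side',ax(plane(s,blob((mx<60),(265,210,300,250)),.046)))
b=blob((mn>120)&(sat<45),(370,175,425,222));P=plane(s,b,.055);print('bowl side',P.mean(0),P.min(0),P.max(0))
b=blob(s['img'].max(2)<60,(340,215,390,260));print('cap side',ax(plane(s,b,.03)))
for n,box in(('top',(205,165,310,215)),('side',(215,205,310,315))):
    x0,y0,x1,y1=box;im=D[n]['img'][y0:y1,x0:x1,::-1];f=min(780//(x1-x0),580//(y1-y0))
    cv2.imwrite(f'pics/{n}c.png',cv2.resize(im,None,fx=f,fy=f,interpolation=cv2.INTER_CUBIC));print(f)
E
```

```text
Traceback (most recent call last):
  File "h.py", line 14, in blob
    n,l,s,c=cv2.connectedComponentsWithStats(k);i=1+np.argmax(s[1:,4])
                                                    ~~~~~~~~~^^^^^^^^^
ValueError: attempt to get argmax of an empty sequence
```

```bash
cat > m.py <<'E'
from h import *;import pickle
D=pickle.load(open('im0.pkl','rb'))
def ax(P):
    m=P.mean(0);u,s,v=np.linalg.svd(P-m);a=v[0,:2]/np.linalg.norm(v[0,:2]);t=(P-m)[:,:2]@a
    return m.round(4),a.round(3),np.degrees(np.arctan2(a[1],a[0])).round(1),t.min().round(4),t.max().round(4),len(P)
t=D['top'];g=t['img'].astype(int);mx=g.max(2);mn=g.min(2);sat=mx-mn
print(mx[183:193:2,268:304:2])
def tr(f):
    try: print(*f())
    except Exception as e: print(e)
tr(lambda:('handle top',ax(plane(t,blob((mx<90),(270,175,305,200)),.050))))
tr(lambda:('cap',ax(plane(t,blob((mx<80),(305,220,348,262)),.03))))
b=blob((mn>120)&(sat<45),(345,215,405,270));P=plane(t,b,.055);print('bowl top',P.mean(0),P.min(0),P.max(0))
(cx,cy),r=cv2.minEnclosingCircle(b.astype(np.float32));print(plane(t,[(cx,cy)],.055),r)
tr(lambda:('case',ax(plane(t,blob((g[:,:,1]>g[:,:,0]+40),(240,220,285,258)),.029))))
tr(lambda:('holder',ax(plane(t,blob((mn>110)&(sat<45),(215,175,276,212)),.05))))
s=D['side'];g=s['img'].astype(int);mx=g.max(2);mn=g.min(2);sat=mx-mn
tr(lambda:('handle side',ax(plane(s,blob((mx<80),(265,210,300,250)),.046))))
b=blob((mn>120)&(sat<45),(370,175,425,222));P=plane(s,b,.055);print('bowl side',P.mean(0),P.min(0),P.max(0))
tr(lambda:('cap side',ax(plane(s,blob(mx<80,(340,215,390,260)),.03))))
for n,box in(('top',(205,165,310,215)),('side',(215,205,310,315))):
    x0,y0,x1,y1=box;im=D[n]['img'][y0:y1,x0:x1,::-1];f=min(780//(x1-x0),580//(y1-y0))
    cv2.imwrite(f'pics/{n}c.png',cv2.resize(im,None,fx=f,fy=f,interpolation=cv2.INTER_CUBIC));print(f)
E
python3 m.py
```

```text
[[165 166 169 168 168 169 164 161 159 152 142 139 130 122 114 132 157 162]
 [148 160 167 161 136 128 111 101  94  88  78  77  74  71  72  97 145 150]
 [162 172 168 155  94  66  68  68  72  72  67  68  70  73  70  91 139 150]
 [171 177 167 167 107  67  70  69  75  79  81  90  99 108 115 130 159 166]
 [167 169 162 156 123 109 116 127 142 148 154 154 162 166 168 170 171 171]]
handle top (array([0.5814, 0.117 , 0.05  ]), array([ 0.142, -0.99 ]), np.float64(-81.8), np.float64(-0.037), np.float64(0.0373), 97)
cap (array([ 0.3877, -0.0214,  0.03  ]), array([-1.   , -0.026]), np.float64(-178.5), np.float64(-0.0484), np.float64(0.0527), 595)
bowl top [ 0.38471699 -0.19230237  0.055     ] [ 0.32024679 -0.25697642  0.055     ] [ 0.45067827 -0.12952201  0.055     ]
[[ 0.38476897 -0.19179916  0.055     ]] 18.751514434814453
case (array([0.3983, 0.208 , 0.029 ]), array([-0.494,  0.87 ]), np.float64(119.6), np.float64(-0.0439), np.float64(0.0436), 437)
holder (array([0.5554, 0.2677, 0.05  ]), array([ 0.145, -0.989]), np.float64(-81.7), np.float64(-0.0877), np.float64(0.1011), 898)
handle side (array([0.5819, 0.1127, 0.046 ]), array([ 0.228, -0.974]), np.float64(-76.8), np.float64(-0.0486), np.float64(0.045), 225)
bowl side [ 0.3842126 -0.1849118  0.055    ] [ 0.30290976 -0.25716564  0.055     ] [ 0.44679091 -0.11367772  0.055     ]
cap side (array([ 0.3846, -0.0069,  0.03  ]), array([-0.826,  0.564]), np.float64(145.7), np.float64(-0.0836), np.float64(0.067), 1087)
7
5
```

View pics/topc.png

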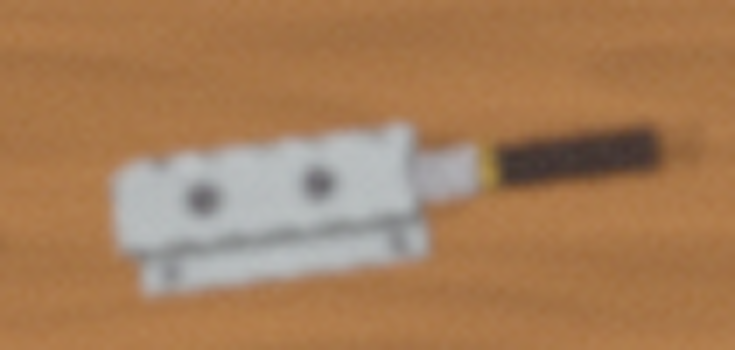

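View pics/sidec.png

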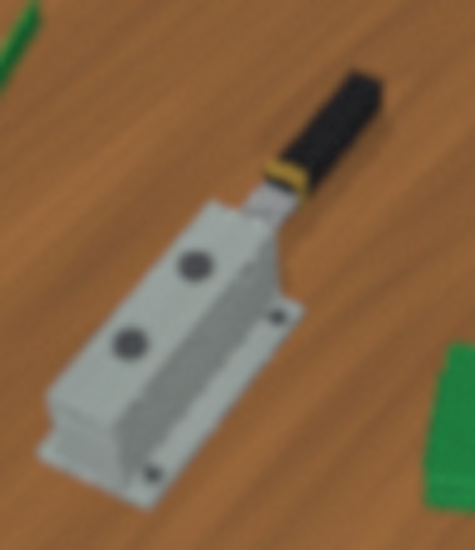

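Crops: in the top crop the blade shows from x=415 to 480, the yellow ferrule from 480 to 497, and the black handle ends at (660,147). In the side crop the ferrule is at about (285,175) and the butt at about (368,85). I'll cast rays through these points.

```bash
python3 - <<'E'
from h import *;import pickle
D=pickle.load(open('im0.pkl','rb'));t=D['top'];s=D['side']
T=lambda P:(np.array(P,float)+.5)/7-.5+[205,165]
S=lambda P:(np.array(P,float)+.5)/5-.5+[215,205]
def show(n,d,P,z):
    q=plane(d,P,z);dd=q[1]-q[0];print(n,q[:,:2].round(4).tolist(),np.linalg.norm(dd).round(4),np.degrees(np.arctan2(dd[1],dd[0])).round(1))
show('handle top',t,T([(480,167),(660,147)]),.058)
show('blade top',t,T([(415,178),(480,168)]),.049)
show('sleeve up',t,T([(118,172),(413,126)]),.062)
show('sleeve lo',t,T([(120,252),(418,214)]),.062)
show('foot lo',t,T([(143,296),(428,258)]),.008)
show('handle side topface',s,S([(283,168),(370,76)]),.058)
show('side handle L edge',s,S([(268,160),(352,72)]),.058)
show('side handle R edge',s,S([(305,178),(381,84)]),.058)
show('side sleeve L',s,S([(50,395),(213,202)]),.062)
show('side sleeve R',s,S([(118,432),(275,235)]),.062)
E
```

```text
handle top [[0.5751, 0.1659], [0.5854, 0.0737]] 0.0929 -83.6
blade top [[0.5709, 0.2004], [0.5761, 0.1669]] 0.0339 -81.2
sleeve up [[0.572, 0.3513], [0.5958, 0.2002]] 0.1529 -81.1
sleeve lo [[0.5306, 0.3489], [0.5501, 0.1968]] 0.1534 -82.7
foot lo [[0.5151, 0.3475], [0.5351, 0.198]] 0.1508 -82.4
handle side topface [[0.5777, 0.1618], [0.5843, 0.0773]] 0.0848 -85.6
side handle L edge [[0.5881, 0.1619], [0.5944, 0.0806]] 0.0815 -85.6
side handle R edge [[0.5634, 0.1606], [0.5753, 0.0788]] 0.0827 -81.7
side sleeve L [[0.5682, 0.3543], [0.589, 0.2061]] 0.1497 -82.0
side sleeve R [[0.5255, 0.3516], [0.5472, 0.2052]] 0.1481 -81.6
```

The file's axis from tip to butt points at about -82°, the handle's centre is near (0.582, 0.119), and the bowl's centre is near (0.385, -0.19). First move is towards the handle, raised.

Call:
{"op": "step_arm", "data": {
  "targets": [
    {"travel":[0.04,0.06,0.03],"angular":[0,0,0.1],"gripper":1},
    {"travel":[0.09,0.14,0.06],"angular":[0,0,0.22],"gripper":1},
    {"travel":[0.13,0.21,0.07],"angular":[0,0,0.34],"gripper":1},
    {"travel":[0.17,0.28,0.07],"angular":[0,0,0.46],"gripper":1},
    {"travel":[0.21,0.36,0.07],"angular":[0,0,0.6],"gripper":1},
    {"travel":[0.25,0.44,0.07],"angular":[0,0,0.74],"gripper":1},
    {"travel":[0.29,0.52,0.07],"angular":[0,0,0.88],"gripper":1},
    {"travel":[0.32,0.6,0.07],"angular":[0,0,1],"gripper":1},
    {"travel":[0.32,0.6,0.07],"angular":[0,0,1],"gripper":1},
    {"travel":[0.32,0.6,0.07],"angular":[0,0,1],"gripper":1}
  ]
}}

```text
t: 1.1
tool_pos: [0.4021, -0.2265, 0.2729]
tool_rot: [-2.652, -1.684, -0.0]
contact_force: [0.6, 0.6, -0.5]
opening: 0.0854
grip_force: 0.0
```

Call:
{"op": "step_arm", "data": {
  "targets": [
    {"travel":[0.04,0.07,0],"angular":[0,0,0.1],"gripper":1},
    {"travel":[0.08,0.15,0],"angular":[0,0,0.2],"gripper":1},
    {"travel":[0.12,0.22,0],"angular":[0,0,0.3],"gripper":1},
    {"travel":[0.16,0.3,0],"angular":[0,0,0.4],"gripper":1},
    {"travel":[0.2,0.38,-0.03],"angular":[0,0,0.5],"gripper":1},
    {"travel":[0.24,0.46,-0.07],"angular":[0,0,0.6],"gripper":1},
    {"travel":[0.27,0.53,-0.12],"angular":[0,0,0.7],"gripper":1},
    {"travel":[0.296,0.59,-0.17],"angular":[0,0,0.738],"gripper":1},
    {"travel":[0.296,0.59,-0.19],"angular":[0,0,0.738],"gripper":1},
    {"travel":[0.296,0.59,-0.19],"angular":[0,0,0.738],"gripper":1}
  ]
}}

```text
t: 2.1
tool_pos: [0.5768, 0.1258, 0.1535]
tool_rot: [-2.059, -2.364, 0.011]
contact_force: [-0.8, -1.1, -0.2]
opening: 0.0855
grip_force: 0.0
```

```bash
python3 - <<'E'
from station import ctrl
import cv2
o=ctrl.get_obs();print(o['tool_pos'],o['tool_rot'],o['q'])
a=ctrl.get_image("top")["img"][150:230,230:330,::-1];b=ctrl.get_image("side")["img"][170:270,220:345,::-1]
a=cv2.resize(a,(700,560//2*1),interpolation=cv2.INTER_CUBIC)if 0 else cv2.resize(a,(375,300),interpolation=cv2.INTER_CUBIC)
b=cv2.resize(b,(375,300),interpolation=cv2.INTER_CUBIC)
cv2.imwrite('pics/hover.png',cv2.hconcat([a,b]))
E
```

```text
[0.57677214 0.12581698 0.15351072] [-2.0587538  -2.36414573  0.01092605] [ 8.87626292e-02  3.72421794e-02  1.76160262e+00 -2.54852999e-05
  1.35239199e+00 -4.91086938e-02]
```

View pics/hover.png

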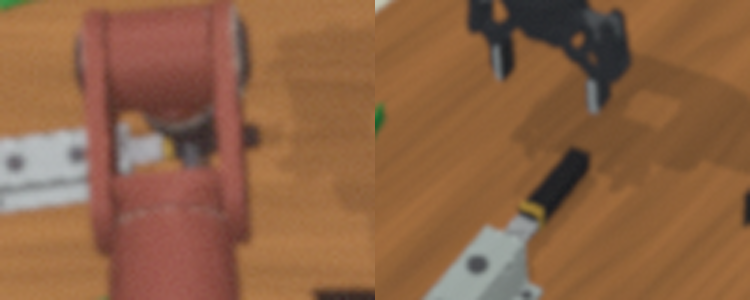

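The side crop shows the open fingers, tips at about (505,75) and (595,105), poised above the handle, which runs from (535,210) to (580,160). The handle lies between them, so I descend.

Call:
{"op": "step_arm", "data": {
  "targets": [
    {"travel":[0,0,0],"angular":[0,0,0],"gripper":1},
    {"travel":[0,0,-0.03],"angular":[0,0,0],"gripper":1},
    {"travel":[0,0,-0.07],"angular":[0,0,0],"gripper":1},
    {"travel":[0,0,-0.11],"angular":[0,0,0],"gripper":1},
    {"travel":[0,0,-0.15],"angular":[0,0,0],"gripper":1},
    {"travel":[0,0,-0.18],"angular":[0,0,0],"gripper":1},
    {"travel":[0,0,-0.2],"angular":[0,0,0],"gripper":1},
    {"travel":[0,0,-0.215],"angular":[0,0,0],"gripper":1},
    {"travel":[0,0,-0.215],"angular":[0,0,0],"gripper":1},
    {"travel":[0,0,-0.215],"angular":[0,0,0],"gripper":1}
  ]
}}

```text
t: 3.2
tool_pos: [0.5799, 0.125, 0.0314]
tool_rot: [2.065, 2.366, 0.002]
contact_force: [-0.7, 0.2, 0.2]
opening: 0.0854
grip_force: 0.0
```

```bash
python3 - <<'E'
from station import ctrl
import cv2
o=ctrl.get_obs();print(o['tool_pos'],o['tool_rot'],o['contact_force'])
b=ctrl.get_image("side")["img"][170:270,220:345,::-1]
cv2.imwrite('pics/down.png',cv2.resize(b,(750,600),interpolation=cv2.INTER_CUBIC))
E
```

```text
[0.57992411 0.12497535 0.03142149] [2.06490990e+00 2.36600455e+00 1.91363517e-03] [-0.73932253  0.19913262  0.18663746]
```

View pics/down.png

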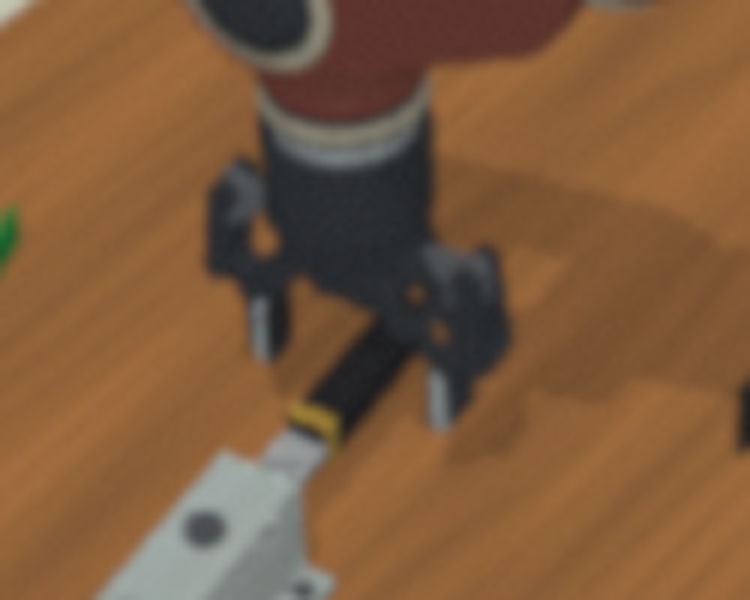

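The handle sits between the two fingers, and the pads at about (265,330) and (440,400) are clear of the ferrule and sleeve. I lower a little and close gently.

Call:
{"op": "step_arm", "data": {
  "targets": [
    {"travel":[0,0,-0.007],"angular":[0,0,0],"gripper":1},
    {"travel":[0,0,-0.007],"angular":[0,0,0],"gripper":0.5},
    {"travel":[0,0,-0.007],"angular":[0,0,0],"gripper":0.4},
    {"travel":[0,0,-0.007],"angular":[0,0,0],"gripper":0.32},
    {"travel":[0,0,-0.007],"angular":[0,0,0],"gripper":0},
    {"travel":[0,0,-0.007],"angular":[0,0,0],"gripper":0},
    {"travel":[0,0,-0.007],"angular":[0,0,0],"gripper":0},
    {"travel":[0,0,-0.007],"angular":[0,0,0],"gripper":0},
    {"travel":[0,0,-0.007],"angular":[0,0,0],"gripper":0},
    {"travel":[0,0,-0.007],"angular":[0,0,0],"gripper":0}
  ],
  "squeeze": 20
}}

```text
t: 4.25
tool_pos: [0.5792, 0.1252, 0.0262]
tool_rot: [2.065, 2.367, 0.0]
contact_force: [0.6, -1.0, 1.0]
opening: 0.022
grip_force: 20.2
```

```bash
python3 - <<'E'
from station import ctrl
o=ctrl.get_obs()
for k in('tool_pos','tool_rot','contact_force','wrist_torque','opening','grip_force','q'):print(k,o[k])
E
```

```text
tool_pos [0.57921824 0.12522112 0.02623319]
tool_rot [2.06515576e+00 2.36717602e+00 4.25754167e-04]
contact_force [ 0.59160623 -1.01118324  1.00035179]
wrist_torque [ 0.05279269 -0.03173365 -0.05714117]
opening 0.021993287319449287
grip_force 20.186444520950317
q [ 8.73494704e-02  1.88807711e-01  1.83126156e+00  5.41148781e-05
  1.12119413e+00 -4.87442305e-02]
```

The grip is flat on the handle: 22.0 mm opening and almost no side force. I firm the grip, lift about 2 mm, and start drawing along -82°.

Call:
{"op": "step_arm", "data": {
  "targets": [
    {"travel":[0,0,0],"angular":[0,0,0],"gripper":0},
    {"travel":[0,0,0],"angular":[0,0,0],"gripper":0},
    {"travel":[0,0,0.003],"angular":[0,0,0],"gripper":0},
    {"travel":[0.001,-0.01,0.004],"angular":[0,0,0],"gripper":0},
    {"travel":[0.004,-0.03,0.004],"angular":[0,0,0],"gripper":0},
    {"travel":[0.007,-0.05,0.004],"angular":[0,0,0],"gripper":0},
    {"travel":[0.01,-0.07,0.004],"angular":[0,0,0],"gripper":0},
    {"travel":[0.012,-0.09,0.004],"angular":[0,0,0],"gripper":0},
    {"travel":[0.014,-0.1,0.004],"angular":[0,0,0],"gripper":0},
    {"travel":[0.014,-0.1,0.004],"angular":[0,0,0],"gripper":0}
  ],
  "squeeze": 90
}}

```text
t: 5.25
tool_pos: [0.5876, 0.064, 0.0285]
tool_rot: [2.067, 2.366, -0.0]
contact_force: [-0.2, 0.5, -2.0]
opening: 0.0206
grip_force: 88.4
```

```bash
python3 - <<'E'
from station import ctrl
o=ctrl.get_obs()
for k in('tool_pos','tool_rot','contact_force','wrist_torque','opening','grip_force'):print(k,o[k])
E
```

```text
tool_pos [0.58763753 0.06402663 0.02849337]
tool_rot [ 2.06721048e+00  2.36563119e+00 -8.76369704e-05]
contact_force [-0.24470907  0.50285433 -1.98522181]
wrist_torque [-0.14813614  0.00321389 -0.03825719]
opening 0.020576668191738815
grip_force 88.36340188980103
```

Call:
{"op": "step_arm", "data": {
  "targets": [
    {"travel":[0.001,-0.01,0],"angular":[0,0,0],"gripper":0},
    {"travel":[0.004,-0.03,0],"angular":[0,0,0],"gripper":0},
    {"travel":[0.008,-0.06,0],"angular":[0,0,0],"gripper":0},
    {"travel":[0.012,-0.09,0],"angular":[0,0,0],"gripper":0},
    {"travel":[0.016,-0.12,0],"angular":[0,0,0],"gripper":0},
    {"travel":[0.02,-0.15,0],"angular":[0,0,0],"gripper":0},
    {"travel":[0.023,-0.17,0],"angular":[0,0,0],"gripper":0},
    {"travel":[0.025,-0.18,0],"angular":[0,0,0],"gripper":0},
    {"travel":[0.025,-0.18,0],"angular":[0,0,0],"gripper":0},
    {"travel":[0.025,-0.18,0],"angular":[0,0,0],"gripper":0}
  ]
}}

```text
t: 6.25
tool_pos: [0.6024, -0.0426, 0.0284]
tool_rot: [-2.065, -2.367, -0.0]
contact_force: [-0.2, 1.1, -1.8]
opening: 0.021
grip_force: 88.4
```

```bash
python3 - <<'E'
from station import ctrl
import cv2,pickle
o=ctrl.get_obs()
for k in('tool_pos','tool_rot','contact_force','wrist_torque','opening','grip_force','q'):print(k,o[k])
d={n:ctrl.get_image(n) for n in("side","top")};pickle.dump(d,open('im1.pkl','wb'))
f=lambda i:cv2.resize(i,(400,300),interpolation=cv2.INTER_CUBIC)
cv2.imwrite('pics/out.png',cv2.hconcat([f(d['top']['img'][140:260,230:390,::-1]),f(d['side']['img'][140:290,210:410,::-1])]))
E
```

```text
tool_pos [ 0.6024039  -0.04255836  0.02840309]
tool_rot [-2.06498179e+00 -2.36698734e+00 -2.03454155e-04]
contact_force [-0.18139116  1.09049859 -1.84531447]
wrist_torque [-0.20375268 -0.0570891   0.04690381]
opening 0.020963063570016975
grip_force 88.3671247959137
q [-1.93865730e-01  2.09988536e-01  1.80230573e+00  3.72697421e-04
  1.12962314e+00 -3.30099613e-01]
```

View pics/out.png

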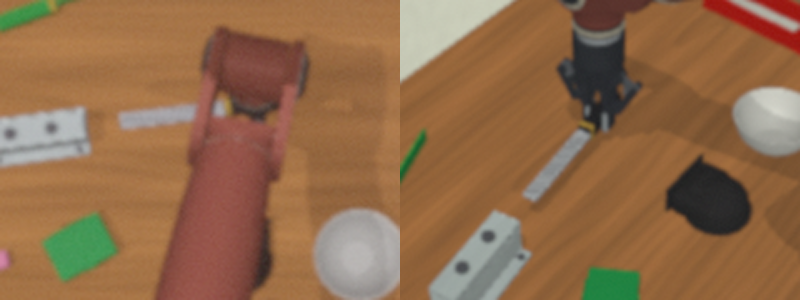

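The file is out of the sleeve and level. Its tip is at top crop (120,121), clear of the mouth at (88,130). I'll measure the tip relative to the tool and compute the target pose.

```bash
python3 - <<'E'
from h import *;import pickle
from scipy.spatial.transform import Rotation as Ro
D=pickle.load(open('im1.pkl','rb'))
tp=np.array([(120+.5)/2.5-.5+230,(121+.5)/2.5-.5+140]);sp=np.array([(529-400+.5)/2-.5+210,(196+.5)/2-.5+140])
P=plane(D['top'],[tp],.049)[0];Q=plane(D['side'],[sp],.049)[0];print(P,Q)
c1,r1=ray(D['top'],[tp]);c2,r2=ray(D['side'],[sp]);A=np.c_[r1[0],-r2[0]];k=np.linalg.lstsq(A,c2-c1,rcond=None)[0];print('tri',c1+k[0]*r1[0],c2+k[1]*r2[0])
T=np.array([.6024,-.0426,.0284]);R=Ro.from_rotvec([-2.065,-2.367,0])
f=np.array([np.cos(np.radians(97.8)),np.sin(np.radians(97.8)),0])
for p in(P,Q):print('L',(p-T)@f,'lat',np.cross(f,p-T)[2])
L=.5*((P-T)@f+(Q-T)@f);tipT=T+L*f;tipT[2]=.0284+.019
Rt=Ro.from_euler('z',45,degrees=True);g=Rt.apply(f);a=np.cross(g,[0,0,-1]);R2=Ro.from_rotvec(a*np.pi/4)*Rt
print('axis',a,'new file dir',R2.apply(f))
b=np.array([.385,-.190,.095])
print('L',L,'TCP final',b-R2.apply(tipT-T), (R2*R).as_rotvec())
E
```

```text
[0.57778976 0.15048438 0.049     ] [0.57813296 0.14899768 0.049     ]
tri [0.57751989 0.15032425 0.0505849 ] [0.57713741 0.15009789 0.0504969 ]
L 0.19463792688944132 lat -0.0018220142877322654
L 0.19311840375883105 lat -0.001960267386380398
axis [-0.60459911 -0.79652992 -0.        ] new file dir [-0.56323171  0.42751613 -0.70710678]
L 0.19387816532413618 TCP final [ 0.50489973 -0.28100885  0.21865754] [ 0.75899808  2.25464207 -0.31444659]
```

Target TCP is (0.505, -0.281, 0.219). I lift first, then yaw and translate while high, then tilt.

Call:
{"op": "step_arm", "data": {
  "targets": [
    {"travel":[0,0,0.015],"angular":[0,0,0],"gripper":0},
    {"travel":[0,0,0.05],"angular":[0,0,0],"gripper":0},
    {"travel":[0,0,0.1],"angular":[0,0,0],"gripper":0},
    {"travel":[0,0,0.16],"angular":[0,0,0],"gripper":0},
    {"travel":[0,0,0.22],"angular":[0,0,0],"gripper":0},
    {"travel":[0,0,0.28],"angular":[0,0,0],"gripper":0},
    {"travel":[0,0,0.34],"angular":[0,0,0],"gripper":0},
    {"travel":[0,0,0.4],"angular":[0,0,0],"gripper":0},
    {"travel":[0,0,0.45],"angular":[0,0,0],"gripper":0},
    {"travel":[0,0,0.486],"angular":[0,0,0],"gripper":0}
  ]
}}

```text
t: 7.35
tool_pos: [0.6028, -0.0424, 0.3241]
tool_rot: [2.062, 2.365, 0.003]
contact_force: [0.1, -0.2, -1.4]
opening: 0.0206
grip_force: 88.4
```

Call:
{"op": "step_arm", "data": {
  "targets": [
    {"travel":[-0.01,-0.02,0],"angular":[0,0,0.05],"gripper":0},
    {"travel":[-0.02,-0.06,0],"angular":[0,0,0.15],"gripper":0},
    {"travel":[-0.04,-0.11,0],"angular":[0,0,0.28],"gripper":0},
    {"travel":[-0.06,-0.16,0],"angular":[0,0,0.42],"gripper":0},
    {"travel":[-0.08,-0.21,0],"angular":[0,0,0.56],"gripper":0},
    {"travel":[-0.1,-0.27,0],"angular":[0,0,0.7],"gripper":0},
    {"travel":[-0.12,-0.32,0],"angular":[0,0,0.82],"gripper":0},
    {"travel":[-0.14,-0.36,0],"angular":[0,0,0.92],"gripper":0},
    {"travel":[-0.155,-0.39,0],"angular":[0,0,0.98],"gripper":0},
    {"travel":[-0.162,-0.397,0],"angular":[0,0,1],"gripper":0}
  ]
}}

```text
t: 8.35
tool_pos: [0.5046, -0.2822, 0.3207]
tool_rot: [1.003, 2.976, -0.0]
contact_force: [0.2, 0.9, -1.1]
opening: 0.0208
grip_force: 88.4
```

Call:
{"op": "step_arm", "data": {
  "targets": [
    {"travel":[0,0,0],"angular":[-0.03,-0.04,0],"gripper":0},
    {"travel":[0,0,0],"angular":[-0.09,-0.12,0],"gripper":0},
    {"travel":[0,0,0],"angular":[-0.17,-0.224,0],"gripper":0},
    {"travel":[0,0,0],"angular":[-0.25,-0.329,0],"gripper":0},
    {"travel":[0,0,0],"angular":[-0.33,-0.435,0],"gripper":0},
    {"travel":[0,0,0],"angular":[-0.41,-0.54,0],"gripper":0},
    {"travel":[0,0,0],"angular":[-0.49,-0.646,0],"gripper":0},
    {"travel":[0,0,0],"angular":[-0.55,-0.725,0],"gripper":0},
    {"travel":[0,0,0],"angular":[-0.604,-0.796,0],"gripper":0},
    {"travel":[0,0,0],"angular":[-0.604,-0.796,0],"gripper":0}
  ]
}}

```text
t: 9.35
tool_pos: [0.5043, -0.2789, 0.3178]
tool_rot: [0.759, 2.258, -0.311]
contact_force: [0.8, 0.4, -2.0]
opening: 0.0209
grip_force: 88.4
```

```bash
python3 - <<'E'
from station import ctrl
import cv2,pickle
o=ctrl.get_obs()
for k in('tool_pos','tool_rot','contact_force','wrist_torque','opening','grip_force','q'):print(k,o[k])
d={n:ctrl.get_image(n) for n in("side","top")};pickle.dump(d,open('im2.pkl','wb'))
f=lambda i:cv2.resize(i,(400,300),interpolation=cv2.INTER_CUBIC)
cv2.imwrite('pics/tilt.png',cv2.hconcat([f(d['top']['img'][160:280,300:460,::-1]),f(d['side']['img'][80:230,310:510,::-1])]))
E
```

```text
tool_pos [ 0.50428301 -0.27885831  0.31781953]
tool_rot [ 0.75892048  2.25793491 -0.31104442]
contact_force [ 0.76487081  0.39975744 -1.98388039]
wrist_torque [ 0.2955497   0.27497978 -0.00146228]
opening 0.02089228070729313
grip_force 88.44996213912964
q [-0.62768364 -0.59105707  2.12939742 -0.01834032  0.82182132 -1.54302501]
```

View pics/tilt.png

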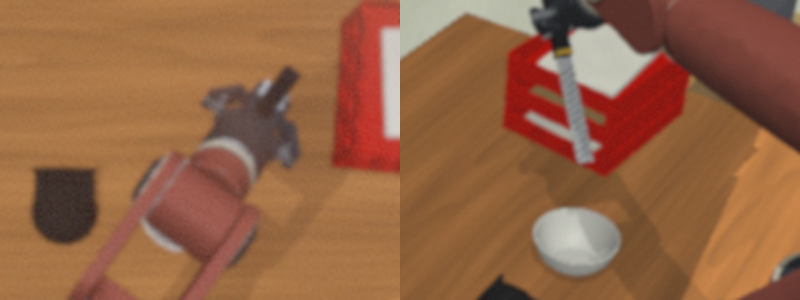

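The file hangs tip-down at about 45°, with its tip at side crop (585,163), above the bowl at (577,240). I lower it about 0.1 m.

Call:
{"op": "step_arm", "data": {
  "targets": [
    {"travel":[0,0,-0.01],"angular":[0,0,0],"gripper":0},
    {"travel":[0,0,-0.03],"angular":[0,0,0],"gripper":0},
    {"travel":[0,0,-0.06],"angular":[0,0,0],"gripper":0},
    {"travel":[0,0,-0.09],"angular":[0,0,0],"gripper":0},
    {"travel":[0,0,-0.12],"angular":[0,0,0],"gripper":0},
    {"travel":[0,0,-0.145],"angular":[0,0,0],"gripper":0},
    {"travel":[0,0,-0.16],"angular":[0,0,0],"gripper":0},
    {"travel":[0,0,-0.167],"angular":[0,0,0],"gripper":0},
    {"travel":[0,0,-0.167],"angular":[0,0,0],"gripper":0},
    {"travel":[0,0,-0.167],"angular":[0,0,0],"gripper":0}
  ]
}}

```text
t: 10.45
tool_pos: [0.5057, -0.2813, 0.2209]
tool_rot: [0.759, 2.254, -0.314]
contact_force: [-0.3, -0.4, -2.4]
opening: 0.0211
grip_force: 88.4
```

```bash
python3 - <<'E'
from station import ctrl
from h import *;import pickle
from scipy.spatial.transform import Rotation as Ro
o=ctrl.get_obs()
for k in('tool_pos','tool_rot','contact_force','opening','grip_force','dq'):print(k,o[k])
f=np.array([np.cos(np.radians(97.8)),np.sin(np.radians(97.8)),0])
loc=Ro.from_rotvec([-2.065,-2.367,0]).inv().apply(.1939*f+[0,0,.019]);fl=Ro.from_rotvec([-2.065,-2.367,0]).inv().apply(f)
R=Ro.from_rotvec(o['tool_rot']);p=o['tool_pos']+R.apply(loc);x=R.apply(fl)
s=ctrl.get_image('side');t=ctrl.get_image('top')
print('tip pred',p,'slope',np.degrees(np.arcsin(-x[2])),'px',proj(s,[p,p-.1*x]))
d=s['img'];m=d.astype(int)
g=t['img'].astype(int);b=blob((g.min(2)>120)&(g.max(2)-g.min(2)<45),(345,215,405,270)) 
cv2.imwrite('pics/fin.png',cv2.hconcat([cv2.resize(d[110:230,340:480,::-1],(700,600),interpolation=cv2.INTER_CUBIC)]))
E
```

```text
tool_pos [ 0.50567458 -0.28133082  0.22090783]
tool_rot [ 0.75864313  2.25360027 -0.31425752]
contact_force [-0.31881665 -0.36121642 -2.42483619]
opening 0.02108297040527473
grip_force 88.44126105308533
dq [-0.00014228 -0.00752484 -0.00880866 -0.00020917 -0.00026962 -0.00163586]
tip pred [ 0.38587859 -0.19037201  0.09707881] slope 45.05941469679938 px [[398.68904039 186.3797756 ]
 [391.44216016 152.95548549]]
```

View pics/fin.png

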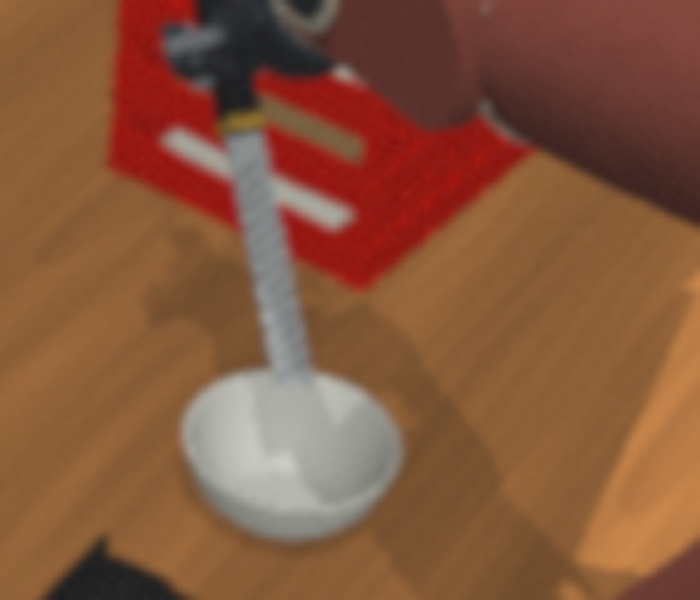

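The tip appears at (292,382), against a predicted (294,382), so the file hasn't slipped. It sits above the centre of the bowl's rim, at about (292,440). I let it settle, check once more and hand in.

Call:
{"op": "step_arm", "data": {
  "targets": [
    {"travel":[0,0,0],"angular":[0,0,0],"gripper":0},
    {"travel":[0,0,0],"angular":[0,0,0],"gripper":0},
    {"travel":[0,0,0],"angular":[0,0,0],"gripper":0},
    {"travel":[0,0,0],"angular":[0,0,0],"gripper":0},
    {"travel":[0,0,0],"angular":[0,0,0],"gripper":0},
    {"travel":[0,0,0],"angular":[0,0,0],"gripper":0}
  ]
}}

```text
t: 11.15
tool_pos: [0.5053, -0.281, 0.2199]
tool_rot: [0.759, 2.255, -0.314]
contact_force: [1.0, -0.1, -0.9]
opening: 0.0208
grip_force: 88.4
```

```bash
python3 - <<'E'
from station import ctrl
from h import *
o=ctrl.get_obs();s=ctrl.get_image('side')
print(o['tool_pos'],o['grip_force'],o['dq'].round(4),'bowl',plane(s,[(398.0,198.0)],.055),proj(s,[(.385,-.19,.055)]))
if abs(o['tool_pos']-[.5055,-.2813,.2205]).max()<.004: print(ctrl.finish_job())
E
```

```text
[ 0.50527724 -0.28102414  0.21991109] 88.44079256057739 [-0.0005  0.0007 -0.0004 -0.0001  0.0026 -0.0014] bowl [[ 0.38223732 -0.18911261  0.055     ]] [[397.32872575 197.48204143]]
the job is handed in; nothing more can be done
None
```

The job is handed in at about 11 s of the 42 s allowed: the file was drawn straight out of the sleeve and is held still in the gripper, tip down at about 45°, roughly 4 cm above the rim and within a few millimetres of the bowl's centre; no verdict came back.

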